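# Line the microscope kit up by height on the staging rail

## Task

Stand the oil bottle, the medium bottle, the little amber dropper bottle and the microscope objective upright on the staging rail, one in the middle of each round pad, in order of height: the tallest on the orange pad and then steadily shorter along the rail to the other end. Knock none of them over, and do not shift the carton or the timer.

Things in the scene. Friction and masses are not known exactly. Their poses are not given: they have to be found in the camera images.
- oil: Tallest: oil bottle, cream body with green label and black screw cap; 112 mm high, body 52 mm across and straight up to 80 mm, cap above, 130 g. Round. Origin at the centre of its underside, z up through the cap.
- medium: Second tallest: medium bottle, pink body with blue label and blue screw cap; 88 mm high, body 44 mm across and straight up to 62 mm, cap above, 90 g. Round. Origin at the centre of its underside, z up.
- dropper: Third: small amber glass bottle with a paper label and white cap; 66 mm high, body 34 mm across and straight up to 36 mm, narrowing to the 18 mm cap above, 50 g. Round. Origin at the centre of its underside, z up.
- objective: Shortest: white microscope objective with a green ring, standing nose up; 45 mm high, 140 g; 29 mm across from 13 to 26 mm above its underside, narrowing below to 20 mm at the foot and above to 24 mm at height 34 mm and 13 mm at the nose. Round. Origin at the centre of its underside, z up.
- pad_orange: Orange round pad, 60 mm across, 2.5 mm thick, fixed on the staging rail at one end of the row (either end); origin at the centre of its underside, top 8.5 mm above the table. The rail is a fixed aluminium strip 72 x 324 mm, 6 mm thick, with black end cheeks 11 mm high, carrying a straight row of four pads 80 mm apart. Pad x axis points across the rail, y along it.
- pad_grey_1: Grey round pad, same size and origin as the orange one, fixed in the same row; one of the two middle pads (either of them: the one 80 mm from the orange pad is second in the row, the one 160 mm from it is third).
- pad_grey_2: Grey round pad, same size and origin as the orange one, fixed in the same row; one of the two middle pads (either of them: the one 80 mm from the orange pad is second in the row, the one 160 mm from it is third).
- pad_grey_3: Grey round pad, same size and origin as the orange one, fixed in the same row; always at the end of the row opposite the orange pad.
- carton: Bystander: small printed carton, 50 x 74 x 32 mm, lying loose on the table on the robot's side of the rail; origin at the centre of its underside. Leave it alone.
- timer: Bystander: small white bench timer with three buttons, 41 x 68 x 55 mm, loose on the table beyond the rail; origin at the centre of its underside. Leave it alone.
Mind the look-alikes: they are no part of the job. What is shaped like the dropper but purple or yellow is not meant.

How it is judged:
At the end, for the whole second after the job is handed in: Oil bottle on the orange pad, medium bottle on the pad next to it, amber dropper bottle on the next, objective on the pad at the other end; each standing on its pad within 12 mm of the pad's centre, upright within 0.1 rad, released and at rest (horizontal distance between oil and pad_orange below 0.012 m and z of oil in the frame of pad_orange between -0.001 and 0.007 m and horizontal distance between objective and pad_grey_3 below 0.012 m and z of objective in the frame of pad_grey_3 between -0.001 and 0.007 m and ((horizontal distance between pad_orange and pad_grey_1 below 0.12 m and horizontal distance between medium and pad_grey_1 below 0.012 m and z of medium in the frame of pad_grey_1 between -0.001 and 0.007 m and horizontal distance between dropper and pad_grey_2 below 0.012 m and z of dropper in the frame of pad_grey_2 between -0.001 and 0.007 m) or (horizontal distance between pad_orange and pad_grey_2 below 0.12 m and horizontal distance between medium and pad_grey_2 below 0.012 m and z of medium in the frame of pad_grey_2 between -0.001 and 0.007 m and horizontal distance between dropper and pad_grey_1 below 0.012 m and z of dropper in the frame of pad_grey_1 between -0.001 and 0.007 m)) and angle between each of oil, medium, dropper, objective's own z axis and vertical below 0.1 rad and linear speed of each of oil, medium, dropper, objective below 0.01 m/s); the robot touches nothing.
It fails at once if one of the four things is knocked over (tilted more than 0.7 rad) (angle between any of oil, medium, dropper, objective's own z axis and vertical above 0.7 rad).
It fails at once if the carton or the timer is shifted by more than 10 mm (distance of any of carton, timer from where it was at the start of the episode above 0.01 m).
It also fails if it takes over 93 s, if anything falls off the work surface, if the arm or the gripper's body presses on something with over 40 N, if the wrist force passes 120 N, or if a joint passes its speed limit or range.

## Robot

A 7-joint arm with a two-finger parallel gripper is mounted at the origin on a cart in front of the work surface, level with it; the furniture and walls round the work are solid. World frame = base frame: x ahead of the robot, y to its left, z up, the work surface at z = 0. Lengths are in m, angles in rad, forces in N, time in s.
With the tool pointing down it reaches from about 0.425 to 1.025 m from the base axis. Payload 3.6 kg.
Tool frame: the origin (TCP) lies on the centre line of the jaws, within the pads' length; the fingertips stand 8 mm ahead of it and the grasp point (between the pads) lies 11 mm behind it; z points along the fingers, y is the line along which they close (so a half turn about z gives the same grasp; the last joint's range is limited). The gripper opens to 85 mm and grips with 20 to 120 N. Pads are 22 mm wide; open, the fingers measure 114 mm over their backs; the gripper's body (76 mm by 85 mm) begins 54 mm behind the grasp point. The pads swing forward as they close: fully open they stand 13 mm farther back than shut.
Start: joints at [-0.76, 0.591, 0.048, 1.609, -0.033, 0.943, -0.034], TCP at [0.57, 0.449, 0.239] pointing down, gripper open.
Joint ranges: [-2.69, 2.69], [-0.47, 2.24], [-1.27, 1.36], [0.19, 2.51], [-1.53, 4.68], [0.08, 2.07], [-3.09, 3.09]. Speed limits (rad/s): [2.57, 2.57, 3.14, 3.14, 3.14, 3.14, 3.14].

## Interface

Orientations are given as a unit quaternion [w, x, y, z].
In Python, from station import sense, grab_frame, camera_model, close_job gives the robot as it stands.
- The arm moves only by the tool step_arm, never from a script. Its arguments are lists of equal length, an entry for each row: "jaw": the closure, from 0 (fully open) to 1 (shut); "slide": the shift along the world's x, y, z in units of 25 mm (1.0 is 25 mm), a list of three; "rotation": the turn, a rotation vector about the world's x, y, z in degrees, a list of three. In form: {"jaw": [jaw, ...], "slide": [[tx, ty, tz], ...], "rotation": [[rx, ry, rz], ...]}. A call has 1 to 12 rows; each row is the pose to reach, as a shift and turn from the pose commanded when the call began; what a row does not reach only later rows make up. A row lasts 1/10 s, in which the tool goes at most 50 mm and 8.59 degrees, less where a joint would pass 70% of its speed; a pose out of reach is approached as far as the arm can. A call with a gripper value outside its range is refused whole. The fingers move at their own pace and stop on an object; the grip force is fixed at half the most. Time passes only in rows, so rows that repeat a pose let the fingers close. It gives the time, the measured TCP pose, the force, the opening and the grip force at its end, in the units of the state.
- sense(): the state, without advancing time (a new reading comes with each control period).
- grab_frame(name): name is "scene" or "top" or "wrist"; returns (picture, depth): 384x512x3 uint8, red, green, blue; 384x512 float32, m along the optical axis (not along the pixel's ray), 0 where there is no reading.
- camera_model(name): a dict with "mtx" (3x3 intrinsics, pixels), "R" (3x3) and "t" (3): a world point X has camera coordinates R X + t; the wrist camera has in their place "T_tool_cam" (4x4, takes a point from camera to tool coordinates, whose origin is the TCP and whose axes are the flange's). Camera axes: x right, y down, z forward; pixel columns grow to the right and rows downward; lengths in m; the calibration is good to about 2 mm. The wrist camera is an equidistant fisheye: a pixel r from the principal point sees the ray r / f radians off the axis. A picture is of the moment at which its call begins: read the wrist's pose just before it. camera_model takes no time and is no camera call.
- close_job(): hands the job in; it is judged then, once.
The state is a dict: "clock": time; "q": joint angles; "joint_vel": joint speeds; "joint_torque": joint torques, N m; "position": TCP position; "tcp_rot": TCP orientation; "force": force on the tool from outside, world axes, zero at the start; "torque": the same for the moment, N m; "gripper_width": finger opening in m; "finger_force": force on a finger pad.
Only numpy, scipy, OpenCV 4.12 (cv2) and the standard library are available. Lean on these libraries where they do the work, as an engineer would, in place of code of your own. Each camera call takes 0.05 s, during which the arm holds its last target. There are 200 camera calls.

## Working session

There is one attempt and no reset: what is moved stays moved. The work goes in short steps, Python scripts to look and compute and a tool call to move; the robot and the scene stay as the last step left them, time stands still between calls to the robot, and variables do not carry over. Pictures are saved under pics/ and viewed, at most 14 in all, crops included, and the job is handed in when it is done.

Besides the shell and the picture viewer there is one more tool, called after "Request:" as name(argument=value, ...) on one line, values as JSON. step_arm: Moves the arm, as the interface text tells. Its arguments: {"type":"object","properties":{"jaw":{"type":"array","items":{"type":"number"}},"slide":{"type":"array","items":{"type":"array","items":{"type":"number"}}},"rotation":{"type":"array","items":{"type":"array","items":{"type":"number"}}}},"required":["jaw","slide","rotation"]}

```bash
ls; mkdir -p pics; python3 - <<'E'
from station import *
import cv2,numpy as np
s=sense();print(s)
for n in("top","scene"):
    p,d=grab_frame(n);cv2.imwrite(f"pics/{n}0.png",cv2.cvtColor(p,cv2.COLOR_RGB2BGR));np.savez(f"pics/{n}0.npz",p=p,d=d)
    print(n,camera_model(n))
print(camera_model("wrist"))
E
```

```text
pics
{'clock': 0.0, 'q': array([-0.76048562,  0.59210479,  0.04830468,  1.60986373, -0.03324334,
        0.9427225 , -0.03366146]), 'joint_vel': array([-6.32535578e-04,  9.27270411e-04, -3.51981773e-06, -1.31114314e-03,
       -8.29673953e-04, -1.08414096e-04,  1.63939823e-03]), 'joint_torque': array([-1.00842562e-04, -5.48690808e+01,  1.54665269e+00, -1.98123443e+01,
        9.40906786e-03,  8.72521457e-03, -2.68932354e-05]), 'position': array([0.56897453, 0.44797384, 0.23813592]), 'tcp_rot': array([-4.20117978e-04,  4.36613874e-01,  8.99648269e-01, -1.06783502e-03]), 'force': array([-0.01282047, -0.47266638, -0.1477979 ]), 'torque': array([-0.01894353, -0.03656452,  0.00947709]), 'finger_force': 0.0, 'gripper_width': 0.08517692750402503}
top {'mtx': array([[493.70599543,   0.        , 257.08568191],
       [  0.        , 493.70599543, 189.42883847],
       [  0.        ,   0.        ,   1.        ]]), 'R': array([[ 0.01475415, -0.99986563,  0.00714409],
       [-0.99633634, -0.01530326, -0.08414096],
       [ 0.08423898, -0.00587649, -0.99642825]]), 't': array([0.03529625, 0.547887
[... 206 characters left out ...]
77319, -0.07945394,  0.01141393],
       [-0.05388821,  0.55698664, -0.82877135],
       [ 0.05949175, -0.82671214, -0.55947098]]), 't': array([0.5779827 , 0.05270039, 1.0749288 ])}
{'mtx': array([[297.31863964,   0.        , 253.29984902],
       [  0.        , 297.31863964, 189.9244317 ],
       [  0.        ,   0.        ,   1.        ]]), 'T_tool_cam': array([[ 7.79296890e-04, -9.44828780e-01, -3.27563687e-01,
         8.47353075e-02],
       [ 9.99999693e-01,  7.61202037e-04,  1.83448477e-04,
         1.44378116e-05],
       [ 7.60147451e-05, -3.27563729e-01,  9.44829084e-01,
        -1.34275372e-01],
       [ 0.00000000e+00,  0.00000000e+00,  0.00000000e+00,
         1.00000000e+00]])}
```

View pics/top0.png

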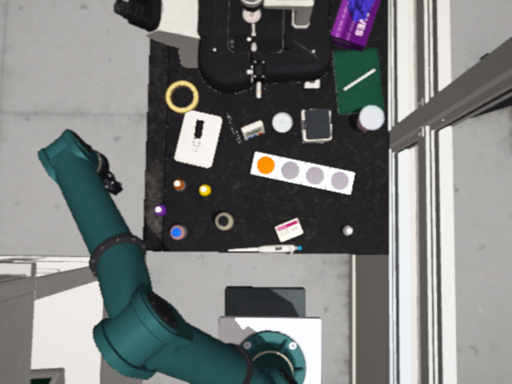

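View pics/scene0.png

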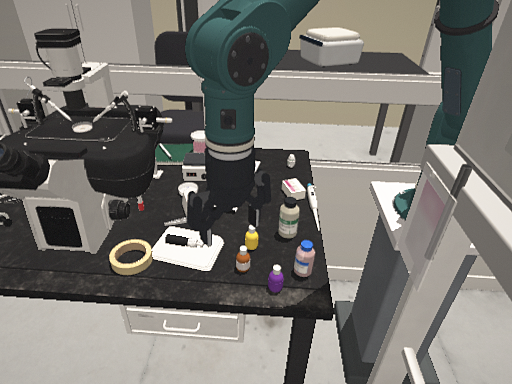

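The top view shows oil (224,221), medium (178,232), amber dropper (180,185), objective (348,230), orange pad (266,164) and grey pads out to (340,181). The purple and yellow look-alikes are at (160,210) and (205,190), and the carton is at (289,230).

```bash
cat >h.py <<'E'
from station import *
import cv2,numpy as np
def cloud(n,d):
    m=camera_model(n);K=m["mtx"];v,u=np.indices(d.shape)
    c=np.stack([(u-K[0,2])/K[0,0]*d,(v-K[1,2])/K[1,1]*d,d],-1)
    return (c-m["t"])@m["R"]
E
python3 - <<'E'
from h import *
z=np.load("pics/top0.npz");p,d=z["p"],z["d"];X=cloud("top",d)
v,u=np.indices(d.shape)
for n,(a,b),h in [("oil",(224,221),.112),("med",(178,232),.088),("drop",(180,185),.066),("obj",(348,230),.045),("purple",(160,210),.066),("yellow",(205,190),.066),("carton",(289,230),.032)]:
    r=np.hypot(u-a,v-b)<20
    for lo in(.5*h,.8*h):
        m=r&(X[...,2]>lo)&(X[...,2]<h+.02); P=X[m]
        print(n,m.sum(),(P.min(0)+P.max(0))[:2].round(4)/2,P.mean(0).round(4),np.ptp(P,0).round(3),P[:,2].max().round(4))
hsv=cv2.cvtColor(p,cv2.COLOR_RGB2HSV)
for a,b in[(266,164),(290,170),(315,175),(340,181)]:
    r=np.hypot(u-a,v-b)<14
    m=r&(((hsv[...,1]>150)&(hsv[...,0]<25)) if a==266 else (p.max(-1)<p[b,a].max()+15)&(p.max(-1)>120))&(X[...,2]<.02)
    print("pad",m.sum(),X[m].mean(0).round(4),((X[m].min(0)+X[m].max(0))/2).round(4),np.ptp(X[m],0).round(3))
m=(X[...,2]>.02)&(v>95)&(v<245)&(u>150)&(u<385)
n,l,st,c=cv2.connectedComponentsWithStats(m.astype(np.uint8))
for i in range(1,n):
    if st[i,4]>12: P=X[l==i];print(st[i],P.min(0).round(3),P.max(0).round(3))
E
```

```text
oil 242 [0.44605 0.1414 ] [0.4457 0.1405 0.096 ] [0.048 0.048 0.055] 0.1193
oil 135 [0.4458  0.14085] [0.4454 0.1417 0.1054] [0.041 0.041 0.029] 0.1193
med 175 [0.4112  0.28145] [0.4114 0.2797 0.0748] [0.042 0.041 0.05 ] 0.0957
med 98 [0.41405 0.284  ] [0.4116 0.2823 0.0829] [0.036 0.033 0.025] 0.0957
drop 93 [0.55915 0.28595] [0.5574 0.2852 0.049 ] [0.032 0.031 0.039] 0.0738
drop 29 [0.5584 0.2869] [0.5589 0.2867 0.0646] [0.016 0.015 0.021] 0.0738
obj 64 [ 0.4249 -0.2401] [ 0.4247 -0.2386  0.0378] [0.025 0.025 0.028] 0.0507
obj 39 [ 0.4248  -0.23965] [ 0.4242 -0.2387  0.0427] [0.019 0.021 0.015] 0.0507
purple 91 [0.4779 0.3418] [0.4784 0.3402 0.0489] [0.031 0.032 0.037] 0.07
purple 30 [0.4783 0.3424] [0.4787 0.3418 0.0642] [0.015 0.015 0.015] 0.07
yellow 91 [0.5419 0.205 ] [0.5417 0.2051 0.0495] [0.031 0.032 0.036] 0.0709
yellow 29 [0.5427 0.207 ] [0.5423 0.2062 0.0657] [0.017 0.016 0.015] 0.0709
carton 473 [ 0.4114 -0.0555] [ 0.4139 -0.0564  0.0302] [0.096 0.084 0.027] 0.0438
carton 400 [ 0.41155 -0.0555 ] [ 0.4202 -0.0567  0.0318] [0.096 0.084 0.018] 0.0438
pad 222 [0.6273 0.0181 
[... 352 characters left out ...]

[358 105  27  26 522] [ 0.732 -0.353  0.02 ] [ 0.823 -0.265  0.092]
[299 109  33  34 983] [ 0.417 -0.183  0.02 ] [0.798 0.053 1.563]
[193 119  12  33 233] [0.417 0.053 0.02 ] [0.766 0.248 1.563]
[241 121  23  17 231] [0.417 0.028 0.02 ] [0.76  0.097 1.563]
[174 179  12  12 104] [0.417 0.053 0.021] [0.575 0.302 1.563]
[200 185  12  11 100] [0.417 0.053 0.028] [0.558 0.221 1.563]
[155 205  12  11 105] [0.462 0.325 0.021] [0.494 0.358 0.07 ]
[216 213  18  17 253] [0.422 0.116 0.025] [0.47  0.165 0.119]
[275 218  28  24 391] [ 0.388 -0.097  0.022] [0.46  0.053 1.563]
[171 225  16  15 191] [0.39  0.261 0.022] [0.433 0.302 0.096]
[344 226   9   9  66] [ 0.412 -0.252  0.02 ] [ 0.437 -0.228  0.051]
```

Request:
step_arm(jaw=[0,0,0,0,0,0,0,0,0,0], slide=[[-5,-12.3,-1.5],[-5,-12.3,-1.5],[-5,-12.3,-1.5],[-5,-12.3,-1.5],[-5,-12.3,-1.5],[-5,-12.3,-1.5],[-5,-12.3,-1.5],[-5,-12.3,-1.5],[-5,-12.3,-1.5],[-5,-12.3,-1.5]], rotation=[[0,0,-49.4],[0,0,-49.4],[0,0,-49.4],[0,0,-49.4],[0,0,-49.4],[0,0,-49.4],[0,0,-49.4],[0,0,-49.4],[0,0,-49.4],[0,0,-49.4]])

```text
clock: 1.1
position: [0.4456, 0.1424, 0.202]
tcp_rot: [0.0, 0.772, 0.636, 0.001]
force: [0.0, 0.7, 0.4]
gripper_width: 0.0854
finger_force: 0.0
```

```bash
cat >>h.py <<'E'
from scipy.spatial.transform import Rotation as Ro
def wcloud():
    m=camera_model("wrist");s=sense();p,d=grab_frame("wrist");K=m["mtx"]
    v,u=np.indices(d.shape).astype(float)
    x=(u-K[0,2])/K[0,0];y=(v-K[1,2])/K[1,1];r=np.hypot(x,y)+1e-9
    k=np.tan(np.minimum(r,1.4))/r*d
    c=np.stack([x*k,y*k,d],-1);T=m["T_tool_cam"]
    q=s["tcp_rot"];R=Ro.from_quat(q[[1,2,3,0]]).as_matrix()
    return p,d,((c@T[:3,:3].T+T[:3,3])@R.T+s["position"]),s
def blob(X,c,h,rad=.045,lo=.4):
    m=(np.hypot(X[...,0]-c[0],X[...,1]-c[1])<rad)&(X[...,2]>lo*h)&(X[...,2]<h+.02)
    P=X[m];a,b=np.percentile(P,[1,99],0);print(m.sum(),"mid",((a+b)/2).round(4),"size",(b-a).round(3),"top",b[2].round(4));return m
def status():
    s=sense();R=Ro.from_quat(s["tcp_rot"][[1,2,3,0]]).as_matrix()
    print("t",s["clock"].__round__(2),"pos",s["position"].round(4),"yax",R[:,1].round(3),"z",R[:,2].round(3),"w",round(s["gripper_width"],4),"ff",s["finger_force"],"F",s["force"].round(1))
E
python3 - <<'E'
from h import *
status();p,d,X,s=wcloud()
cv2.imwrite("pics/w1.png",cv2.cvtColor(p,cv2.COLOR_RGB2BGR))
blob(X,(.446,.141),.112)
p,d=grab_frame("top");blob(cloud("top",d),(.41,.28),.088)
E
```

```text
t 1.1 pos [0.4456 0.1424 0.202 ] yax [ 0.981 -0.192  0.001] z [ 0.001  0.001 -1.   ] w 0.0854 ff 0.0 F [0.  0.7 0.4]
2827 mid [0.4467 0.1505 0.0803] size [0.048 0.04  0.065] top 0.1127
182 mid [0.4111 0.2816 0.0661] size [0.042 0.04  0.052] top 0.0922
```

View pics/w1.png

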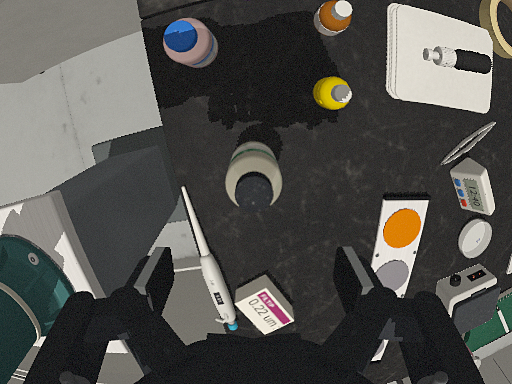

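The wrist view shows oil at (253,185) between the fingers, medium at (188,42), amber dropper at (333,17), yellow at (332,93) and the orange pad at (402,228). The timer with buttons is at (472,187).

```bash
python3 - <<'E'
from h import *
p,d,X,s=wcloud()
for c,h in(((.446,.141),.112),((.412,.281),.088),((.559,.286),.066)):
    blob(X,c,h,.045,1-.006/h)
hsv=cv2.cvtColor(p,cv2.COLOR_RGB2HSV)
m=(hsv[...,1]>180)&(abs(hsv[...,0]-13.)<8)&(np.hypot(X[...,0]-.628,X[...,1]-.018)<.05)
P=X[m];print(m.sum(),(P.min(0)+P.max(0))/2,np.ptp(P,0))
E
```

```text
1160 mid [0.4466 0.1457 0.1099] size [0.029 0.03  0.006] top 0.1129
767 mid [0.4108 0.2862 0.0862] size [0.026 0.026 0.006] top 0.0892
256 mid [0.5584 0.2907 0.0639] size [0.016 0.016 0.007] top 0.0673
1092 [0.62755775 0.02108522 0.00766589] [0.05751848 0.05822916 0.0047218 ]
```

Request:
step_arm(jaw=[0,0,0,0,0,1,1,1,1,1,1,1], slide=[[0,0,-2],[0,0,-4],[0,0,-5.3],[0,0,-5.75],[0,0,-5.75],[0,0,-5.75],[0,0,-5.75],[0,0,-5.75],[0,0,-5.75],[0,0,-5.75],[0,0,-5.75],[0,0,-5.75]], rotation=[[0,0,0],[0,0,0],[0,0,0],[0,0,0],[0,0,0],[0,0,0],[0,0,0],[0,0,0],[0,0,0],[0,0,0],[0,0,0],[0,0,0]])

```text
clock: 2.45
position: [0.4458, 0.1416, 0.06]
tcp_rot: [0.0, 0.773, 0.635, 0.002]
force: [-1.7, 0.1, 7.4]
gripper_width: 0.0498
finger_force: 61.3
```

Request:
step_arm(jaw=[1,1,1,1,1,1,1,1,1,1,1,1], slide=[[0,0,1],[0,0,2],[1,-0.7,2],[2.5,-1.7,2],[4,-2.7,2],[5.5,-3.8,2],[6.7,-4.6,2],[7.25,-4.96,2],[7.25,-4.96,2],[7.25,-4.96,2],[7.25,-4.96,2],[7.25,-4.96,2]], rotation=[[0,0,0],[0,0,0],[0,0,0],[0,0,0],[0,0,0],[0,0,0],[0,0,0],[0,0,0],[0,0,0],[0,0,0],[0,0,0],[0,0,0]])

```text
clock: 3.65
position: [0.6244, 0.0185, 0.1081]
tcp_rot: [-0.001, 0.772, 0.636, -0.0]
force: [0.3, 0.3, -1.6]
gripper_width: 0.0495
finger_force: 63.0
```

```bash
python3 - <<'E'
from h import *
status();p,d,X,s=wcloud()
cv2.imwrite("pics/w2.png",cv2.cvtColor(p,cv2.COLOR_RGB2BGR))
b=s["position"]
blob(X,b[:2],.162,.045,1-.006/.162)
m=(np.hypot(X[...,0]-b[0],X[...,1]-b[1])<.05)&(X[...,2]>.03);print(np.percentile(X[m][:,2],[1,50,99]))
hsv=cv2.cvtColor(p,cv2.COLOR_RGB2HSV)
m=(hsv[...,1]>180)&(abs(hsv[...,0]-13.)<8)&(np.hypot(X[...,0]-.628,X[...,1]-.018)<.05)
P=X[m];print(m.sum(),P.min(0),P.max(0))
p,d=grab_frame("top");blob(cloud("top",d),b[:2],.162,.03,.5)
E
```

```text
t 3.65 pos [0.6244 0.0185 0.1081] yax [ 0.981 -0.192 -0.001] z [-0.001  0.001 -1.   ] w 0.0495 ff 62.96836913796142 F [ 0.3  0.3 -1.6]
9142 mid [0.6246 0.0243 0.169 ] size [0.085 0.033 0.026] top 0.1818
[0.06386214 0.15892185 0.19895428]
1198 [0.59957706 0.00644405 0.00610707] [0.65674796 0.04996756 0.06387009]Traceback (most recent call last):
  File "<stdin>", line 10, in <module>
  File "h.py", line 18, in blob
    P=X[m];a,b=np.percentile(P,[1,99],0);print(m.sum(),"mid",((a+b)/2).round(4),"size",(b-a).round(3),"top",b[2].round(4));return m
               ~~~~~~~~~~~~~^^^^^^^^^^^^
    return _quantile_unchecked(
        a, q, axis, out, overwrite_input, method, keepdims, weights)
    return _ureduce(a,
                    func=_quantile_ureduce_func,
    ...<5 lines>...
                    overwrite_input=overwrite_input,
                    method=method)
    r = func(a, **kwargs)
    result = _quantile(arr,
                       quantiles=q,
    ...<2 lines>...
                       out=out,
                       weights=wgt)
    slices_having_nans = np.isnan(arr[-1, ...])
                                  ~~~^^^^^^^^^
IndexError: index -1 is out of bounds for axis 0 with size 0
```

View pics/w2.png

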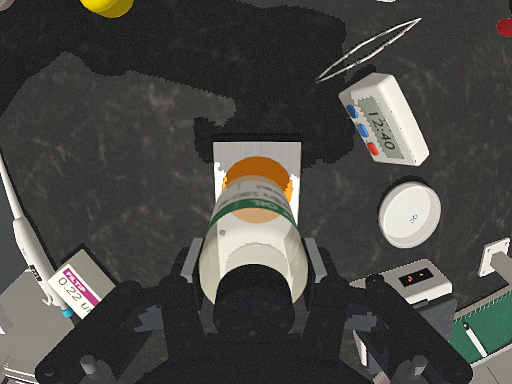

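Request:
step_arm(jaw=[1,1,1,1,1,1,0,0,0,0,0], slide=[[0.12,0,-0.8],[0.12,0,-1.3],[0.12,0,-1.52],[0.12,0,-1.55],[0.12,0,-1.55],[0.12,0,-1.55],[0.12,0,-1.55],[0.12,0,-1.55],[0.12,0,-1.55],[0.12,0,-1.55],[0.12,0,-1.55]], rotation=[[0,0,0],[0,0,0],[0,0,0],[0,0,0],[0,0,0],[0,0,0],[0,0,0],[0,0,0],[0,0,0],[0,0,0],[0,0,0]])

```text
clock: 4.85
position: [0.629, 0.017, 0.0694]
tcp_rot: [0.0, 0.773, 0.635, 0.0]
force: [0.1, -0.1, -0.1]
gripper_width: 0.0854
finger_force: 0.0
```

Request:
step_arm(jaw=[0,0,0,0,0,0,0,0,0,0,0,0], slide=[[0,0,2],[0,0,4],[0,0,5.2],[-8.72,10.66,5.2],[-8.72,10.66,5.2],[-8.72,10.66,5.2],[-8.72,10.66,5.2],[-8.72,10.66,5.2],[-8.72,10.66,5.2],[-8.72,10.66,5.2],[-8.72,10.66,5.2],[-8.72,10.66,5.2]], rotation=[[0,0,0],[0,0,0],[0,0,0],[0,0,0],[0,0,0],[0,0,0],[0,0,0],[0,0,0],[0,0,0],[0,0,0],[0,0,0],[0,0,0]])

```text
clock: 6.05
position: [0.4101, 0.2846, 0.1994]
tcp_rot: [-0.0, 0.771, 0.636, 0.0]
force: [0.5, -1.1, 0.8]
gripper_width: 0.0854
finger_force: 0.0
```

```bash
python3 - <<'E'
from h import *
status();p,d,X,s=wcloud()
blob(X,(.411,.284),.088,.04,1-.006/.088)
p,d=grab_frame("top");X=cloud("top",d);blob(X,(.628,.018),.120,.04,.5);blob(X,(.628,.018),.120,.04,.85)
cv2.imwrite("pics/t2.png",cv2.cvtColor(p,cv2.COLOR_RGB2BGR))
E
```

```text
t 6.05 pos [0.4101 0.2846 0.1994] yax [ 0.982 -0.19   0.   ] z [ 0.  0. -1.] w 0.0854 ff 0.0 F [ 0.5 -1.1  0.8]
746 mid [0.4111 0.2874 0.0861] size [0.025 0.025 0.006] top 0.0889
247 mid [0.6276 0.0182 0.0954] size [0.048 0.048 0.059] top 0.125
99 mid [0.6289 0.0173 0.1143] size [0.031 0.027 0.022] top 0.1252
```

View pics/t2.png

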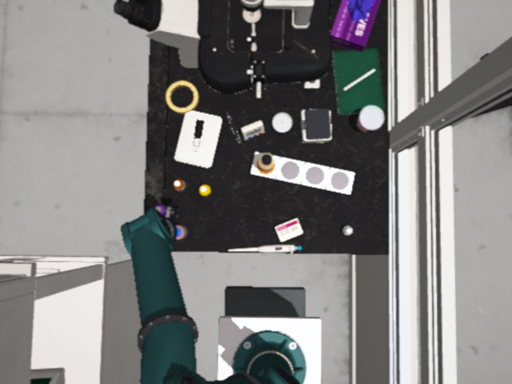

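Oil now stands on the orange pad at (264,162), measured within about 1 mm of the pad centre. Next is the medium bottle.

Request:
step_arm(jaw=[0,0,0,0,0,0,1,1,1,1,1,1], slide=[[0,0,-2],[0,0,-4],[0,0,-5.6],[0,0,-6.4],[0,0,-6.55],[0,0,-6.55],[0,0,-6.55],[0,0,-6.55],[0,0,-6.55],[0,0,-6.55],[0,0,-6.55],[0,0,-6.55]], rotation=[[0,0,0],[0,0,0],[0,0,0],[0,0,0],[0,0,0],[0,0,0],[0,0,0],[0,0,0],[0,0,0],[0,0,0],[0,0,0],[0,0,0]])

```text
clock: 7.35
position: [0.4115, 0.284, 0.037]
tcp_rot: [0.0, 0.773, 0.635, 0.001]
force: [-0.6, -0.5, 8.2]
gripper_width: 0.0422
finger_force: 59.8
```

Request:
step_arm(jaw=[1,1,1,1,1,1,1,1,1,1,1,1], slide=[[0,0,1.5],[0,0,3.3],[0,0,5],[0.5,-0.9,5.6],[1.5,-2.6,5.6],[2.5,-4.3,5.6],[3.5,-6,5.6],[4.5,-7.6,5.6],[5.5,-9.3,5.6],[6.5,-11,5.6],[7.5,-12.7,5.6],[8.06,-13.68,5.6]], rotation=[[0,0,0],[0,0,0],[0,0,0],[0,0,0],[0,0,0],[0,0,0],[0,0,0],[0,0,0],[0,0,0],[0,0,0],[0,0,0],[0,0,0]])

```text
clock: 8.55
position: [0.6141, -0.0636, 0.1766]
tcp_rot: [0.002, 0.774, 0.633, 0.0]
force: [-0.4, 0.3, 0.5]
gripper_width: 0.0421
finger_force: 61.2
```

Request:
step_arm(jaw=[1,1,1], slide=[[0,0,-1],[0,0,-2],[0,0,-2]], rotation=[[0,0,0],[0,0,0],[0,0,0]])

```text
clock: 8.85
position: [0.6095, -0.0582, 0.1231]
tcp_rot: [-0.002, 0.773, 0.635, -0.002]
force: [-1.2, -0.0, -1.5]
gripper_width: 0.0423
finger_force: 61.2
```

Request:
step_arm(jaw=[1,1,1,1,1,1,1], slide=[[0,0,-1],[0,0,-2],[0,0,-2.6],[0,0,-2.9],[0,0,-2.9],[0,0,-2.9],[0,0,-2.9]], rotation=[[0,0,0],[0,0,0],[0,0,0],[0,0,0],[0,0,0],[0,0,0],[0,0,0]])

```text
clock: 9.55
position: [0.6133, -0.0586, 0.0542]
tcp_rot: [0.001, 0.773, 0.635, 0.001]
force: [-0.6, 0.2, -0.5]
gripper_width: 0.0422
finger_force: 61.2
```

Request:
step_arm(jaw=[1,1,1,0,0,0,0,0], slide=[[0,0,-0.3],[0,0,-0.3],[0,0,-0.3],[0,0,-0.3],[0,0,-0.3],[0,0,-0.3],[0,0,-0.3],[0,0,-0.3]], rotation=[[0,0,0],[0,0,0],[0,0,0],[0,0,0],[0,0,0],[0,0,0],[0,0,0],[0,0,0]])

```text
clock: 10.35
position: [0.6123, -0.0585, 0.0455]
tcp_rot: [-0.0, 0.773, 0.635, -0.0]
force: [0.2, -1.0, -0.6]
gripper_width: 0.0853
finger_force: 0.0
```

Request:
step_arm(jaw=[0,0,0,0,0,0,0,0,0,0,0,0], slide=[[0,0,2],[0,0,4],[0,0,6],[0,0.5,6.4],[-2.15,13.88,6.4],[-2.15,13.88,6.4],[-2.15,13.88,6.4],[-2.15,13.88,6.4],[-2.15,13.88,6.4],[-2.15,13.88,6.4],[-2.15,13.88,6.4],[-2.15,13.88,6.4]], rotation=[[0,0,0],[0,0,0],[0,0,0],[0,0,0],[0,0,0],[0,0,0],[0,0,0],[0,0,0],[0,0,0],[0,0,0],[0,0,0],[0,0,0]])

```text
clock: 11.55
position: [0.5554, 0.2981, 0.2047]
tcp_rot: [-0.002, 0.769, 0.64, 0.001]
force: [-0.3, 0.6, 0.0]
gripper_width: 0.0853
finger_force: 0.0
```

Request:
step_arm(jaw=[0,0,0], slide=[[0,0,-1.5],[0,0,-2],[0,0,-2]], rotation=[[0,0,0],[0,0,0],[0,0,0]])

```text
clock: 11.85
position: [0.5565, 0.2869, 0.153]
tcp_rot: [-0.0, 0.773, 0.635, -0.003]
force: [-0.2, -0.9, -1.1]
gripper_width: 0.0857
finger_force: 0.0
```

```bash
python3 - <<'E'
from h import *
status();p,d,X,s=wcloud()
blob(X,(.5585,.289),.066,.03,1-.006/.066)
p,d=grab_frame("top");X=cloud("top",d)
for c,h in (((.628,.018),.120),((.6125,-.0605),.096)): blob(X,c,h,.04,.5)
E
```

```text
t 11.85 pos [0.5565 0.2869 0.153 ] yax [ 0.981 -0.195 -0.005] z [-0.005 -0.003 -1.   ] w 0.0857 ff 0.0 F [-0.2 -0.9 -1.1]
375 mid [0.5595 0.2918 0.0639] size [0.016 0.016 0.006] top 0.0671
251 mid [0.6277 0.0182 0.0947] size [0.048 0.048 0.06 ] top 0.1245
174 mid [ 0.6108 -0.0589  0.0777] size [0.041 0.042 0.048] top 0.1017
```

Request:
step_arm(jaw=[0,0,0,0,0,0,0,1,1,1,1,1], slide=[[0.04,0.06,-2],[0.04,0.06,-3.8],[0.04,0.06,-4.8],[0.04,0.06,-5.3],[0.04,0.06,-5.4],[0.04,0.06,-5.4],[0.04,0.06,-5.4],[0.04,0.06,-5.4],[0.04,0.06,-5.4],[0.04,0.06,-5.4],[0.04,0.06,-5.4],[0.04,0.06,-5.4]], rotation=[[0,0,0],[0,0,0],[0,0,0],[0,0,0],[0,0,0],[0,0,0],[0,0,0],[0,0,0],[0,0,0],[0,0,0],[0,0,0],[0,0,0]])

```text
clock: 13.15
position: [0.5598, 0.2902, 0.0213]
tcp_rot: [-0.0, 0.773, 0.635, 0.0]
force: [-1.6, -0.3, 5.8]
gripper_width: 0.0318
finger_force: 59.4
```

Request:
step_arm(jaw=[1,1,1], slide=[[0,0,0],[0,0,0],[0,0,0]], rotation=[[0,0,0],[0,0,0],[0,0,0]])

```text
clock: 13.45
position: [0.5598, 0.2902, 0.0213]
tcp_rot: [-0.0, 0.773, 0.635, 0.0]
force: [-1.3, -0.3, 5.1]
gripper_width: 0.032
finger_force: 59.4
```

Request:
step_arm(jaw=[1,1,1,1,1,1,1,1,1,1,1,1], slide=[[0,0,1.5],[0,0,3.3],[0,0,5],[0,-0.6,6],[0.2,-2.2,6],[0.3,-4,6],[0.5,-5.9,6],[0.7,-7.8,6],[0.9,-9.7,6],[1.1,-11.6,6],[1.2,-13.5,6],[1.4,-15.2,6]], rotation=[[0,0,0],[0,0,0],[0,0,0],[0,0,0],[0,0,0],[0,0,0],[0,0,0],[0,0,0],[0,0,0],[0,0,0],[0,0,0],[0,0,0]])

```text
clock: 14.65
position: [0.5938, -0.0927, 0.1704]
tcp_rot: [-0.0, 0.773, 0.634, -0.0]
force: [0.9, 0.4, -0.3]
gripper_width: 0.0319
finger_force: 59.7
```

Request:
step_arm(jaw=[1,1,1,1,1,1,1,1,1], slide=[[0.1,-1.2,0],[0.13,-1.9,0],[0.13,-1.9,0],[0.13,-1.9,-1],[0.13,-1.9,-2.5],[0.13,-1.9,-4],[0.13,-1.9,-5],[0.13,-1.9,-5.3],[0.13,-1.9,-5.3]], rotation=[[0,0,0],[0,0,0],[0,0,0],[0,0,0],[0,0,0],[0,0,0],[0,0,0],[0,0,0],[0,0,0]])

```text
clock: 15.55
position: [0.5973, -0.1349, 0.0371]
tcp_rot: [-0.001, 0.772, 0.636, -0.0]
force: [-1.4, -0.5, -0.3]
gripper_width: 0.0322
finger_force: 59.7
```

Request:
step_arm(jaw=[1,1], slide=[[0,0,0],[0,0,0]], rotation=[[0,0,0],[0,0,0]])

```text
clock: 15.75
position: [0.5992, -0.1372, 0.0397]
tcp_rot: [0.001, 0.772, 0.635, 0.001]
force: [-0.6, -0.9, -0.1]
gripper_width: 0.0319
finger_force: 59.7
```

```bash
python3 - <<'E'
from h import *
status();p,d,X,s=wcloud()
cv2.imwrite("pics/w3.png",cv2.cvtColor(p,cv2.COLOR_RGB2BGR))
b=s["position"]
m=(abs(X[...,2]-.0085)<.0025)&(np.hypot(X[...,0]-.597,X[...,1]+.139)<.06)
print(X[m].min(0),X[m].max(0))
E
```

```text
t 15.75 pos [ 0.5992 -0.1372  0.0397] yax [ 0.981 -0.193  0.003] z [ 0.003 -0.    -1.   ] w 0.0319 ff 59.67670043930411 F [-0.6 -0.9 -0.1]
[ 0.56032378 -0.19847619  0.00600026] [ 0.63964635 -0.08138874  0.01028227]
```

View pics/w3.png

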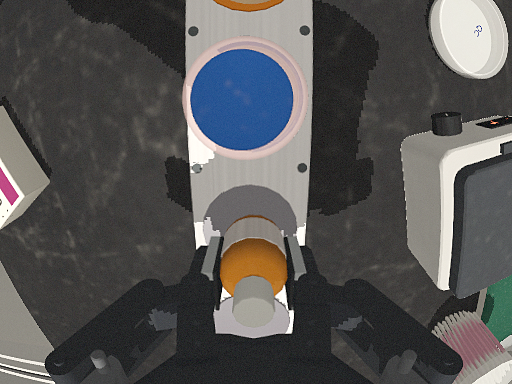

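The wrist view shows the held amber dropper at (253,265) centred over its grey pad, and the medium bottle upright at (245,98).

Request:
step_arm(jaw=[1,1,1,0,0,0,0,0], slide=[[-0.06,0,-0.36],[-0.06,0,-0.36],[-0.06,0,-0.36],[-0.06,0,-0.36],[-0.06,0,-0.36],[-0.06,0,-0.36],[-0.06,0,-0.36],[-0.06,0,-0.36]], rotation=[[0,0,0],[0,0,0],[0,0,0],[0,0,0],[0,0,0],[0,0,0],[0,0,0],[0,0,0]])

```text
clock: 16.6
position: [0.5961, -0.1374, 0.0289]
tcp_rot: [-0.0, 0.773, 0.635, -0.0]
force: [-0.1, -0.5, -0.2]
gripper_width: 0.0855
finger_force: 0.0
```

Request:
step_arm(jaw=[0,0,0,0,0,0,0,0,0,0,0], slide=[[0,0,2],[0,0,4],[0,0,4.4],[-6.85,-4,4.4],[-6.85,-4,4.4],[-6.85,-4,4.4],[-6.85,-4,4.4],[-6.85,-4,4.4],[-6.85,-4,4.4],[-6.85,-4,4.4],[-6.85,-4,4.4]], rotation=[[0,0,0],[0,0,0],[0,0,0],[0,0,0],[0,0,0],[0,0,0],[0,0,0],[0,0,0],[0,0,0],[0,0,0],[0,0,0]])

```text
clock: 17.7
position: [0.4269, -0.2366, 0.139]
tcp_rot: [0.0, 0.772, 0.636, 0.0]
force: [-0.2, -0.2, 0.1]
gripper_width: 0.0855
finger_force: 0.0
```

```bash
python3 - <<'E'
from h import *
status();p,d,X,s=wcloud()
cv2.imwrite("pics/w4.png",cv2.cvtColor(p,cv2.COLOR_RGB2BGR))
blob(X,(.4248,-.239),.045,.03,1-.006/.045)
p,d=grab_frame("top");X=cloud("top",d)
for c,h in (((.628,.018),.120),((.6125,-.0605),.096),((.597,-.139),.074),((.4248,-.239),.045)): blob(X,c,h,.04,.5)
E
```

```text
t 17.7 pos [ 0.4269 -0.2366  0.139 ] yax [ 0.982 -0.191  0.001] z [ 0.001  0.    -1.   ] w 0.0855 ff 0.0 F [-0.2 -0.2  0.1]
365 mid [ 0.4249 -0.2359  0.0426] size [0.017 0.016 0.007] top 0.046
252 mid [0.6278 0.0183 0.0944] size [0.048 0.048 0.061] top 0.1249
177 mid [ 0.6113 -0.0587  0.0759] size [0.041 0.042 0.05 ] top 0.1011
101 mid [ 0.5962 -0.1397  0.0573] size [0.031 0.033 0.04 ] top 0.0772
58 mid [ 0.4249 -0.2372  0.0367] size [0.025 0.02  0.028] top 0.0506
```

View pics/w4.png

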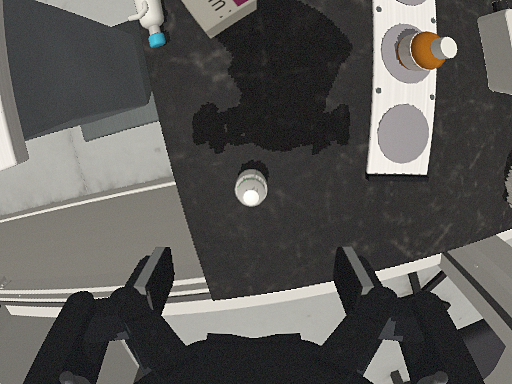

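The objective stands at (251,188) between the open fingers, and the dropper is upright on its pad at (425,50). The last empty pad is at (402,133).

Request:
step_arm(jaw=[0,0,0,0,0,0,0,0,0], slide=[[-0.06,-0.03,-2],[-0.06,-0.03,-3.6],[-0.06,-0.03,-4.5],[-0.06,-0.03,-4.9],[-0.06,-0.03,-5],[-0.06,-0.03,-5],[-0.06,-0.03,-5],[-0.06,-0.03,-5],[-0.06,-0.03,-5]], rotation=[[0,0,0],[0,0,0],[0,0,0],[0,0,0],[0,0,0],[0,0,0],[0,0,0],[0,0,0],[0,0,0]])

```text
clock: 18.7
position: [0.4242, -0.2384, 0.0149]
tcp_rot: [0.001, 0.773, 0.635, 0.0]
force: [1.1, -0.3, 0.6]
gripper_width: 0.0854
finger_force: 0.0
```

Request:
step_arm(jaw=[1,1,1,1,1,1,1,1], slide=[[0,0,0],[0,0,0],[0,0,0],[0,0,0],[0,0,0],[0,0,0],[0,0,0],[0,0,0]], rotation=[[0,0,0],[0,0,0],[0,0,0],[0,0,0],[0,0,0],[0,0,0],[0,0,0],[0,0,0]])

```text
clock: 19.5
position: [0.4237, -0.2383, 0.0143]
tcp_rot: [0.0, 0.773, 0.635, 0.0]
force: [0.1, 0.6, 4.8]
gripper_width: 0.0253
finger_force: 58.8
```

Request:
step_arm(jaw=[1,1,1,1,1], slide=[[0,0,0.3],[0,0,0.9],[0,0,1.5],[0,0,2],[0,0,2]], rotation=[[0,0,0],[0,0,0],[0,0,0],[0,0,0],[0,0,0]])

```text
clock: 20.0
position: [0.4243, -0.2386, 0.0654]
tcp_rot: [0.001, 0.773, 0.635, 0.0]
force: [0.2, -0.1, -0.9]
gripper_width: 0.0252
finger_force: 59.3
```

```bash
python3 - <<'E'
from h import *
status();p,d,X,s=wcloud()
cv2.imwrite("pics/w5.png",cv2.resize(cv2.cvtColor(p,cv2.COLOR_RGB2BGR)[190:384,150:360],None,fx=3,fy=3))
E
```

```text
t 20.0 pos [ 0.4243 -0.2386  0.0654] yax [ 0.981 -0.194  0.003] z [ 0.002 -0.001 -1.   ] w 0.0252 ff 59.33946618810296 F [ 0.2 -0.1 -0.9]
```

View pics/w5.png

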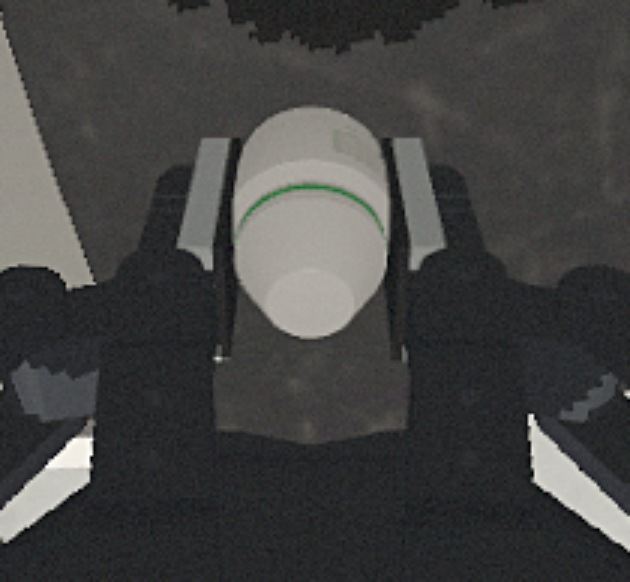

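The objective is held upright and centred between the pads at (310,230 in the crop).

Request:
step_arm(jaw=[1,1,1,1,1,1,1,1,1,1,1,1], slide=[[0.8,0.1,0.2],[2.2,0.3,0.2],[3.7,0.5,0.2],[5.2,0.65,0.2],[6.1,0.75,0.2],[6.3,0.78,0.2],[6.3,0.78,0.2],[6.3,0.78,-0.6],[6.3,0.78,-1.2],[6.3,0.78,-1.4],[6.3,0.78,-1.4],[6.3,0.78,-1.4]], rotation=[[0,0,0],[0,0,0],[0,0,0],[0,0,0],[0,0,0],[0,0,0],[0,0,0],[0,0,0],[0,0,0],[0,0,0],[0,0,0],[0,0,0]])

```text
clock: 21.25
position: [0.5807, -0.219, 0.0292]
tcp_rot: [-0.0, 0.773, 0.635, -0.0]
force: [-0.4, -0.6, -1.5]
gripper_width: 0.0256
finger_force: 59.4
```

Request:
step_arm(jaw=[1], slide=[[0,0,0]], rotation=[[0,0,0]])

```text
clock: 21.35
position: [0.5814, -0.2191, 0.0297]
tcp_rot: [0.0, 0.773, 0.635, 0.0]
force: [-0.0, 1.1, -1.3]
gripper_width: 0.0251
finger_force: 59.4
```

Lower 6 mm, release, then lift.

Request:
step_arm(jaw=[1,1,1,1,0,0,0,0,0], slide=[[0,0,-0.24],[0,0,-0.24],[0,0,-0.24],[0,0,-0.24],[0,0,-0.24],[0,0,-0.24],[0,0,-0.24],[0,0,-0.24],[0,0,-0.24]], rotation=[[0,0,0],[0,0,0],[0,0,0],[0,0,0],[0,0,0],[0,0,0],[0,0,0],[0,0,0],[0,0,0]])

```text
clock: 22.25
position: [0.5812, -0.2188, 0.0231]
tcp_rot: [0.0, 0.773, 0.635, 0.0]
force: [0.6, -0.7, 0.3]
gripper_width: 0.0851
finger_force: 0.0
```

Request:
step_arm(jaw=[0,0,0,0,0,0,0,0,0,0,0], slide=[[0,0,1],[0,0,3],[0,0,5],[0,0,6.5],[-5,0,7],[-5,0,7],[-5,0,7],[-5,0,7],[-5,0,7],[-5,0,7],[-5,0,7]], rotation=[[0,0,0],[0,0,0],[0,0,0],[0,0,0],[0,0,0],[0,0,0],[0,0,0],[0,0,0],[0,0,0],[0,0,0],[0,0,0]])

```text
clock: 23.35
position: [0.4577, -0.2187, 0.198]
tcp_rot: [0.0, 0.772, 0.635, 0.0]
force: [-0.0, -1.0, 0.5]
gripper_width: 0.0851
finger_force: 0.0
```

```bash
python3 - <<'E'
from h import *
status()
p,d=grab_frame("top");X=cloud("top",d)
cv2.imwrite("pics/t3.png",cv2.resize(cv2.cvtColor(p,cv2.COLOR_RGB2BGR)[90:260,150:390],None,fx=3,fy=3))
for c,h in (((.628,.018),.120),((.6125,-.0605),.096),((.597,-.139),.074),((.5815,-.2175),.053),((.414,-.056),.032)): blob(X,c,h,.04,.5)
E
```

```text
t 23.35 pos [ 0.4577 -0.2187  0.198 ] yax [ 0.981 -0.193  0.001] z [ 0.001 -0.    -1.   ] w 0.0851 ff 0.0 F [-0.  -1.   0.5]
247 mid [0.6277 0.0182 0.095 ] size [0.049 0.048 0.062] top 0.1258
177 mid [ 0.6108 -0.0589  0.0759] size [0.041 0.042 0.053] top 0.1022
98 mid [ 0.5965 -0.1397  0.06  ] size [0.03  0.031 0.041] top 0.0806
68 mid [ 0.5797 -0.219   0.0445] size [0.026 0.026 0.032] top 0.0608
367 mid [ 0.4129 -0.0568  0.0297] size [0.074 0.074 0.019] top 0.0392
```

View pics/t3.png

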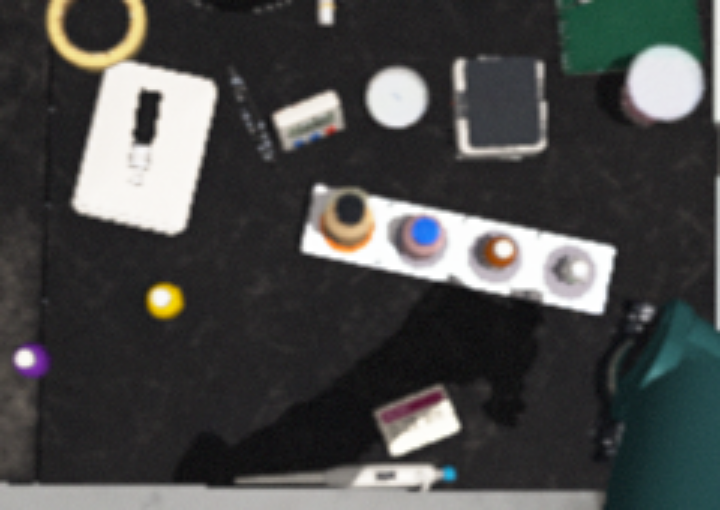

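All four stand on their pads, at (348,215), (422,235), (500,250) and (570,270) in the crop, each within about 3 mm of its pad centre. The carton and timer haven't moved, so I'm handing in.

```bash
python3 -c "
from station import close_job
print(close_job())"
```

```text
the job is handed in; nothing more can be done
None
```

The job is handed in at about 23 s: oil, medium, amber dropper and objective stand upright on the rail from the orange pad down, each measured within about 3 mm of its pad centre, with carton and timer unmoved; no verdict was returned.

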